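# Clamp the freshly glued hearing-aid charging case

## Task

The white charging case was just glued and lies in the clamp jig: first swing the red-knobbed hold-down arm over onto its lid so that it drops there and stays. Then pump the orange trigger against the black grip, letting it spring back between squeezes, until the rubber jaw pad pins the case against the wooden fence with its spring squashed between a quarter and three quarters (nearly flat would crush the shell). Finish while still holding the trigger squeezed; move the jaw with the trigger only, and leave the other things where they are.

Things in the scene. Friction and masses are not known exactly. Their poses are not given: they have to be found in the camera images.
- jig: Clamp jig fixed to the shelf, plywood base 150 x 310 x 12 mm. Origin at shelf level. x points from the hold-down's hinge across the case, y along the clamp bar from grip to fence, z up; 'jig' coordinates are mm in this frame. Grey housing: x -20..20, y -155..-55, top z 48, ears by the trigger to z 64. Hinge bracket to z 74; with the hold-down closed all but the grip is below z 82.
- case: White hearing-aid charging case, 70 (x) x 50 (y) x 35 mm, 120 g, loose, lying on the jig's base (its underside at z 12 mm) up to 7 mm short of the fence, near jig x 0. Origin at the centre of its underside. The jaw slides it to the fence.
- fence: Wooden fence fixed at the jig's y end; its face towards the case is at jig y 120 mm, 80 mm wide, up to z 46. Origin at the jig's origin.
- toggle (a joint): Weighted hold-down arm's angle, rad: 0 = level, foot on the lid; starts near 1.92 = upright, leaning 20 degrees back from the case (to jig -x) against a stop. Hinge line along jig y at x -55, z 66. Pushed past upright (1.57; under 5 N at the ball) it swings down by its own weight, damped, in about a second, and rests on the lid with about 2 N.
- toggle_knob (a point): Centre of the red iron ball (28 mm) at the end of the hold-down arm, 80 mm from its hinge; the steel arm is 14 mm wide (at jig y 95) and 8 mm thick. At the start the ball's centre is about 141 mm above the shelf at jig x -82; push it towards jig +x.
- foot_tip (a point): Underside centre of the hold-down's rubber foot (16 mm across), on the arm 55 mm from its hinge; it lies on the lid (z 47) when the arm is level.
- handle_top (a point): Centre of the top of the fixed upright black grip post, at jig (0, -133, 138); the post is 22 (x) x 14 (y) mm, so its outer face is at jig y -140.
- trigger_tip (a point): Top centre (about z 134) of the orange trigger, a bar 20 (jig x) x 12 mm hinged at jig y -103, z 48, beside the grip post on the fence side. Squeezing moves it towards the post by 13 mm at finger height (z 115). Across post and trigger at z 115: 49 mm free, 36 to 38 mm fully squeezed; the middle of the squeezed pair is at jig y -121.
- trigger (a joint): Trigger angle, rad: 0 = sprung back, 0.2 = fully squeezed (end stop). Springs back in about half a second when let go. Each full squeeze (up to 30 N at the fingers) drives the jaw 10 to 14 mm towards the fence through ratchet teeth of 5 mm pitch; a second pawl keeps the jaw from going back more than a tooth.
- jaw (a joint): Travel of the orange jaw along the bar towards the fence, in m; 0 = fully back. The pad's face stands at jig y = 20 mm + jaw travel - pad compression. Starts at 6 to 30 mm.
- pad (a joint): Compression of the jaw's spring pad, in m: 0 = free, 0.024 = flat. 1 N per mm: 4 mm is 4 N on the case. One full squeeze adds at most about 14 mm.
- pad_front (a point): Centre of the front of the jaw's rubber face, 44 (x) x 30 (z) mm, which rides on two steel guide rods 26 mm in front of the orange jaw; at z 31 above the shelf.
- dish: Grey ceramic dish, 90 mm across, 28 mm high; origin at the centre of its underside. Leave alone.
- tin: Round aluminium tin with screw lid, 55 mm across, 32 mm high; origin at the centre of its underside. Leave alone.
- organizer: Clear battery organizer tray, 60 x 100 x 25 mm; origin at the centre of its underside. Leave alone.
- brush: Steel cleaning brush, 130 mm long; origin under its middle. Leave alone.
Things that resemble listed ones, but are neither listed nor needed, are in the scene too. What is shaped like the case but purple or turquoise is not meant.

How it is judged (in metres and radians):
On the way, in this order (a step that is already met when the one before it is completed fails the run):
1. the hold-down lies on the lid (value of joint toggle below 0.12 rad and contact force between toggle and case above 0.7 N), for 0.2 s.
2. the trigger is squeezed (value of joint trigger above 0.08 rad and contact force between the fingers and trigger above 1 N), for 0.05 s.
3. the trigger is let back (value of joint trigger below 0.05 rad), for 0.02 s.
4. the jaw pad grips the case with the trigger squeezed (contact force between pad and case above 3 N and contact force between the fingers and trigger above 1 N), for 0.1 s.
At the end, for the whole second after the job is handed in: Trigger still squeezed by the fingers (over 0.05 rad, 2 N); hold-down on the lid (under 0.12 rad, over 0.7 N); pad compressed 4 to 19.5 mm, pressing the case with 3.5 to 20 N against the fence (over 2 N there); case still; dish, tin, organizer, brush within 20 mm of their start (all of step 1 and value of joint trigger above 0.05 rad and contact force between the fingers and trigger above 2 N and value of joint pad between 0.004 and 0.0195 m and contact force between pad and case between 3.5 and 20 N and contact force between fence and case above 2 N and linear speed of case below 0.01 m/s and distance of each of dish, tin, organizer, brush from where it was at the start of the episode below 0.02 m); the arm keeps its last pose, push and grip.
It fails at once if the case is crushed (jaw pad force above 21 N) (contact force between pad and case above 21 N).
It fails at once if the robot pushes the jaw itself (contact force between any of the arm, the fingers and jaw above 2 N).
It fails at once if a bystander is knocked away (distance of any of dish, tin, organizer, brush from where it was at the start of the episode above 0.03 m).
It also fails if it takes over 72 s, if anything falls off the work surface, if the arm or the gripper's body presses on something with over 40 N, if the wrist force passes 120 N, or if a joint passes its speed limit or range.

## Robot

A 6-joint arm with a two-finger parallel gripper is mounted at the origin on the work surface. World frame = base frame: x ahead of the robot, y to its left, z up, the work surface at z = 0. Lengths are in m, angles in degrees, forces in N, time in s.
With the tool pointing down it reaches from about 0.275 to 0.75 m from the base axis. Payload 10.2 kg.
Tool frame: the origin (TCP) lies at the centre of the arm's flange, where the gripper is bolted on; the fingertips stand 173 mm ahead of it and the grasp point (between the pads) lies 155 mm ahead of it; x points along the fingers, z is the direction in which the jaws open and shut, and the axes are right-handed (so a half turn about x gives the same grasp; the last joint's range is limited). The gripper opens to 85 mm and grips with 20 to 120 N. Pads are 22 mm wide; open, the fingers measure 114 mm over their backs; the gripper's body (76 mm by 85 mm) begins 54 mm behind the grasp point. The pads swing forward as they close: fully open they stand 13 mm farther back than shut.
Start: joints at [-84.993, 17.928, 85.812, -0, 76.261, -12.8], TCP at [0.161, -0.5, 0.405] pointing down, gripper open.
Joint ranges: [-168.41, 168.41], [-55.51, 124.54], [10.69, 146.95], [-70.63, 250.63], [1, 178], [-165.06, 165.06]. Speed limits (degrees/s): [136.94, 136.94, 172.46, 180, 180, 180].

## Interface

Orientations are given as [roll, pitch, yaw] about the fixed x, y, z axes, in that order (R = Rz(yaw) Ry(pitch) Rx(roll)).
In Python, from cell import env gives the robot as it stands. The module is installed in compiled form; this text tells all that it offers.
- The arm moves only by the tool play_rows, never from a script. Its arguments are lists of equal length, an entry for each row: "translation": the shift along the tool's x, y, z each as a share of 750 mm, from -1 to 1, a list of three; "yaw": the turn about the tool's x as a share of 180 degrees, from -1 to 1; "hand": the gripper command: -1 is shut, 1 is fully open, values between are in proportion. A call has 1 to 10 rows; each row is the pose to reach, as a shift and turn from the pose commanded when the call began, along the tool's axes at that moment, turning the shorter way round; what a row does not reach only later rows make up. A row lasts 1/12 s, in which the tool goes at most 41.7 mm and 7.16 degrees, less where a joint would pass 70% of its speed; a pose out of reach is approached as far as the arm can. A call with a number of a shift or a turn outside -1 to 1 is refused whole. A call with a gripper value outside its range is refused whole. The fingers move at their own pace and stop on an object; the grip force is fixed at half the most. Time passes only in rows, so rows that repeat a pose let the fingers close. It gives the time, the measured TCP pose, the force and the opening at its end, in the units of the state.
- env.state(): the state, without advancing time (a new reading comes with each control period).
- env.grab_frame(name): name is "scene" or "side" or "wrist"; returns the picture (480x640x3 uint8, red, green, blue); there is no depth.
- env.calibration(name): a dict with "fx", "fy", "cx", "cy" (pixels), "k1" (the pictures are not rectified: a ray, as slopes to the right and down, at radius r is drawn at 1 + k1 r^2 times it, then the intrinsics apply), "R" (3x3) and "t" (3): a world point X has camera coordinates R X + t. Camera axes: x right, y down, z forward; pixel columns grow to the right and rows downward; lengths in m; the calibration is good to about 2 mm. A picture is of the moment at which its call begins: read the wrist's pose just before it. calibration takes no time and is no camera call; for the wrist camera it gives the pose at the moment of the call.
- env.job_done(): hands the job in, once; it reports no verdict.
The state is a dict: "time_s": time; "joint_positions": joint angles; "qvel": joint speeds; "joint_torque": joint torques, N m; "eef_pos": TCP position; "ee_rot": TCP orientation; "ft_force": force on the tool from outside, world axes, zero at the start; "wrist_torque": the same for the moment, N m; "gripper_width": finger opening in m.
Only numpy, scipy, OpenCV 4.12 (cv2) and the standard library are available. Lean on these libraries where they do the work, as an engineer would, in place of code of your own. Each camera call takes 0.05 s, during which the arm holds its last target. There are 200 camera calls.

## Working session

There is one attempt and no reset: what is moved stays moved. The work goes in short steps, Python scripts to look and compute and a tool call to move; the robot and the scene stay as the last step left them, time stands still between calls to the robot, and variables do not carry over. Pictures are saved under pics/ and viewed, on a budget of 10 in all, crops included, one or two more only if the job needs it, and the job is handed in when it is done.

Besides the shell and the picture viewer there is one more tool, called after "Request:" as name([rows], argument=value, ...), one row to a line, values as JSON. play_rows: Moves the arm, as the interface text tells. Shift numbers are shares of 750 mm and turn numbers shares of 180 degrees, none past 1 either way. Its arguments: {"type":"object","properties":{"translation":{"type":"array"},"yaw":{"type":"array"},"hand":{"type":"array"}},"required":["translation","yaw","hand"]}

```bash
mkdir -p pics; ls
python3 - <<'E'
from cell import env
import cv2,numpy as np
print(env.state())
a={}
for n in("scene","side","wrist"):
    c=env.calibration(n);print(n,{k:np.round(v,3).tolist() for k,v in c.items()})
    im=env.grab_frame(n)[:,:,::-1];cv2.imwrite(f"pics/{n}0.png",im)
E
```

```text
pics
{'time_s': 0.0, 'joint_positions': array([-8.49931537e+01,  1.79606223e+01,  8.58518228e+01, -1.83781934e-04,
        7.62592155e+01, -1.27994045e+01]), 'qvel': array([ 0.04307749, -0.04396535, -0.06858067, -0.03597944,  0.05196824,
       -0.11124716]), 'joint_torque': array([-1.13557817e-03, -4.12269044e+01, -2.59748125e+01, -2.39046940e-04,
        4.16213574e-03,  1.71244555e-06]), 'eef_pos': array([ 0.16053477, -0.49982903,  0.40413877]), 'ee_rot': array([167.34328791,  89.92833926,  95.14958246]), 'ft_force': array([-0.86490876,  0.40496609,  0.35343663]), 'wrist_torque': array([-0.06422043, -0.01198523, -0.02015858]), 'gripper_width': 0.08531641511145699}
scene {'fx': 532.913, 'fy': 532.913, 'cx': 322.564, 'cy': 239.937, 'k1': -0.012, 'R': [[-0.692, 0.722, -0.006], [0.523, 0.495, -0.694], [-0.498, -0.483, -0.72]], 't': [0.427, -0.224, 1.589]}
side {'fx': 465.075, 'fy': 465.075, 'cx': 314.594, 'cy': 242.118, 'k1': -0.102, 'R': [[-0.894, -0.448, -0.018], [-0.307, 0.64, -0.704], [0.327, -0.624, -0.71]], 't': [0.544, 0.243, 0.836]}
wrist {'fx': 399.011, 'fy': 399.011, 'cx': 318.875, 'cy': 241.257, 'k1': -0.052, 'R': [[0.306, -0.952, 0.0], [-0.902, -0.29, 0.321], [-0.305, -0.098, -0.947]], 't': [-0.526, -0.041, 0.379]}
```

View pics/scene0.png

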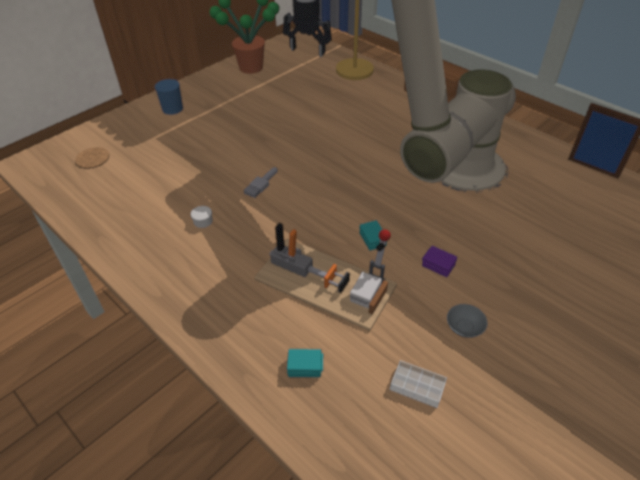

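View pics/side0.png

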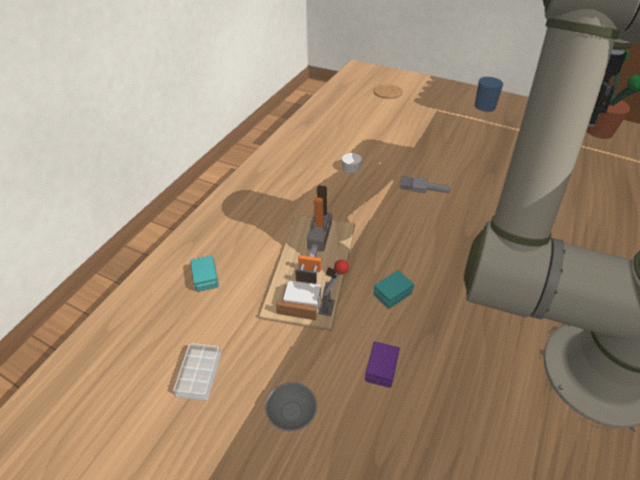

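The scene view shows the jig, with the grip at (280,235), the trigger at (292,242), the white case at (366,290) and the red ball at (385,235). In the side view these are at (322,195), (319,212), (302,292) and (342,267).

Things that could be taken for the case in the scene view: turquoise boxes at (373,235) and (305,363), a purple box at (440,261), and the white/clear organizer at (418,384). The case is the white one on the jig at (366,290).

```bash
cat > h.py <<'E'
import numpy as np,cv2
def ray(c,px):
    d=np.array([[0,0,0,0]],float)
    K=np.array([[c["fx"],0,c["cx"]],[0,c["fy"],c["cy"]],[0,0,1]])
    s=cv2.undistortPoints(np.array([[px]],float),K,np.array([c["k1"],0,0,0.]))[0,0]
    R=np.array(c["R"]);t=np.array(c["t"])
    v=R.T@np.array([s[0],s[1],1]);return -R.T@t,v/np.linalg.norm(v)
def plane(c,px,z):
    o,v=ray(c,px);return o+v*(z-o[2])/v[2]
def tri(rs):
    A=sum(np.eye(3)-np.outer(v,v) for o,v in rs);b=sum((np.eye(3)-np.outer(v,v))@o for o,v in rs)
    X=np.linalg.solve(A,b);return X,[np.linalg.norm(np.cross(X-o,v)) for o,v in rs]
def proj(c,X):
    p=np.array(c["R"])@X+c["t"];s=p[:2]/p[2];s=s*(1+c["k1"]*(s@s));return np.array([c["fx"]*s[0]+c["cx"],c["fy"]*s[1]+c["cy"]])
E
python3 - <<'E'
from cell import env
from h import *
roi={"scene":(250,210,410,330),"side":(255,170,375,335)}
c={n:env.calibration(n) for n in roi}
B={}
for n,(x0,y0,x1,y1) in roi.items():
    im=cv2.imread(f"pics/{n}0.png");cr=im[y0:y1,x0:x1]
    h,s,v=[q.astype(int) for q in cv2.split(cv2.cvtColor(cr,cv2.COLOR_BGR2HSV))]
    for nm,m in {"red":((h<5)|(h>172))&(s>170)&(v>90),"orange":(h>=5)&(h<13)&(s>190)&(v>120),"black":(v<45)}.items():
        k,l,st,ce=cv2.connectedComponentsWithStats(m.astype(np.uint8))
        for i in range(1,k):
            if st[i,4]>25: print(n,nm,st[i,:4]+[x0,y0,0,0],st[i,4],(ce[i]+[x0,y0]).round(1))
    big=cv2.resize(cr,None,fx=4 if n=="scene" else 3.5,fy=4 if n=="scene" else 3.5,interpolation=cv2.INTER_CUBIC)
    cv2.imwrite(f"pics/{n}crop.png",big);print(big.shape)
a=cv2.imread("pics/scenecrop.png")
E
```

```text
scene red [380 230  10   9] 60 [384.8 234.1]
scene black [276 224   8  27] 155 [279.5 237.8]
scene black [377 243   7   7] 35 [380.  246.4]
scene black [339 275  10  17] 64 [343.2 283.3]
(480, 640, 3)
side red [335 261  14  12] 108 [342. 266.]
(578, 420, 3)
```

View pics/scenecrop.png

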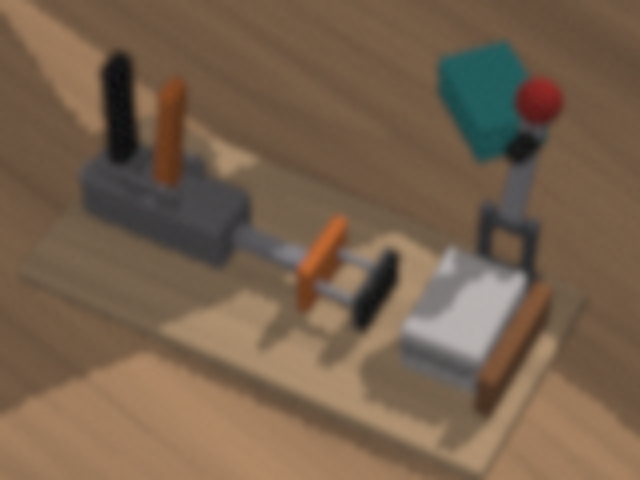

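View pics/sidecrop.png

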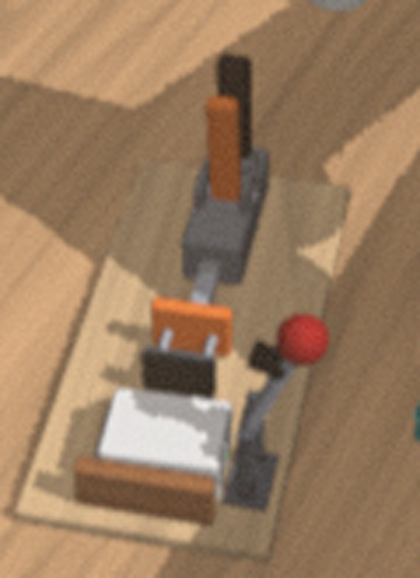

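The close crops confirm the choice. They show a white case against the brown fence, an upright hold-down with the red ball, a black post and the orange trigger beside it. Next I locate the jig from these points.

```bash
cat > loc.py <<'E'
from cell import env
from h import *
c={n:env.calibration(n) for n in("scene","side")}
S=lambda x,y:(x/4+250-.4,y/4+210-.4)
D=lambda x,y:(x/3.5+255-.4,y/3.5+170-.4)
J=[];W=[];L=[]
def add(n,j,X): L.append(n);J.append(j[:2]);W.append(X[:2])
for n,j,s,d in[("ball",(-82,95),(384.8,234.3),(341.6,266.5)),("handle",(0,-133),S(118,60),D(235,62)),("trig",(0,-109+2),S(174,86),D(223,102))]:
    X,e=tri([ray(c["scene"],s),ray(c["side"],d)]);print(n,X.round(4),np.round(e,4));add(n,j,X)
for n,j,p in[("s+-",(75,-155),S(22,272)),("s++",(75,155),S(485,474)),("s-+",(-75,155),S(585,302))]: add(n,j,plane(c["scene"],p,.012))
for n,j,p in[("d++",(75,155),D(15,515)),("d-+",(-75,155),D(270,555)),("d--",(-75,-155),D(349,188))]: add(n,j,plane(c["side"],p,.012))
J=np.array(J)/1000;W=np.array(W)
def fit(J,W):
    a=J-J.mean(0);b=W-W.mean(0);th=np.arctan2((a[:,0]*b[:,1]-a[:,1]*b[:,0]).sum(),(a*b).sum())
    R=np.array([[np.cos(th),-np.sin(th)],[np.sin(th),np.cos(th)]]);return th,R,W.mean(0)-R@J.mean(0)
k=[i for i in range(len(L)) if L[i]!="trig"]
th,R,o=fit(J[k],W[k])
print("yaw",np.degrees(th),"o",o)
for n,r in zip(L,(W-(J@R.T+o))@R*1000): print(n,r.round(1))
E
python3 loc.py
```

```text
ball [0.5067 0.0877 0.1405] [0.0007 0.0007]
handle [ 0.6443 -0.1118  0.134 ] [0.0003 0.0003]
trig [ 0.635  -0.0755  0.1316] [0.0007 0.0007]
yaw 14.501183335576378 o [0.61464066 0.01089464]
ball [-3.3  6.4]
handle [-2.1  6.8]
trig [-2.  18.2]
s+- [2.7 2.3]
s++ [-0.9 -2.8]
s-+ [10.8 -4. ]
d++ [-4.5 -2.7]
d-+ [-2.7 -4.9]
d-- [-0.1 -1. ]
```

```bash
cat > mv.py <<'E'
import numpy as np
from scipy.spatial.transform import Rotation as Ro
from cell import env
def pose():
    s=env.state();return np.array(s["eef_pos"]),Ro.from_euler("xyz",s["ee_rot"],degrees=True).as_matrix()
def plan(target,yawz=None):
    "yawz: world heading (deg) wanted for tool z; prints shares"
    p,R=pose();sh=R.T@(np.array(target)-p)/.75;out=""
    if yawz is not None:
        cur=np.degrees(np.arctan2(R[1,2],R[0,2]));
        d=(yawz-cur+180)%360-180; out=-d/180  # tool x points down -> sign flips
    print("shift",sh.round(4),"turn",out)
E
python3 - <<'E'
from mv import *
p,R=pose();print(R.round(3));c=env.calibration("wrist")
Rc=np.array(c["R"]);o=-Rc.T@np.array(c["t"])
print("cam in tool",(R.T@(o-p)).round(4),"axes(tool) rows",(Rc@R).round(3))
th=np.radians(14.5);Rj=np.array([[np.cos(th),-np.sin(th)],[np.sin(th),np.cos(th)]])
o2=np.array([.6146,.0109])+Rj@[-.0025,.0065];print("o2",o2)
for z in(104.5,-75.5): plan([.55,0,.42],z)
E
```

```text
[[-0.     0.952  0.306]
 [ 0.001  0.306 -0.952]
 [-1.     0.    -0.001]]
cam in tool [0.0315 0.0826 0.0009] axes(tool) rows [[-0.001  0.     1.   ]
 [-0.321 -0.947  0.   ]
 [ 0.947 -0.321  0.001]]
o2 [0.61055216 0.01656701]
shift [-0.0203  0.6982 -0.4757] turn -0.9816306505448226
shift [-0.0203  0.6982 -0.4757] turn 0.018369349455177382
```

Run:
```python
from mv import *
plan([.59,.02,.42],-75.5)
```

```text
shift [-0.0203  0.7571 -0.4848] turn 0.018369349455177382
```

Request:
play_rows([
  [-0.02, 0.38, -0.24],
  [-0.02, 0.38, -0.24],
  [-0.02, 0.757, -0.485],
  [-0.02, 0.757, -0.485],
  [-0.02, 0.757, -0.485],
  [-0.02, 0.757, -0.485],
  [-0.02, 0.757, -0.485],
  [-0.02, 0.757, -0.485],
  [-0.02, 0.757, -0.485],
  [-0.02, 0.757, -0.485],
], yaw=[0.018, 0.018, 0.018, 0.018, 0.018, 0.018, 0.018, 0.018, 0.018, 0.018], hand=[-1, -1, -1, -1, -1, -1, -1, -1, -1, -1])

```text
time_s: 0.98
eef_pos: [0.4268, -0.1768, 0.4148]
ee_rot: [12.8, 90.0, -62.6]
ft_force: [0.5, -1.2, 0.5]
gripper_width: -0.0002
```

Run:
```python
from mv import *
plan([.59,.02,.42],-75.5)
```

```text
shift [-0.0069  0.2767 -0.1993] turn 0.00035224235171445645
```

Request:
play_rows([
  [-0.007, 0.277, -0.199],
  [-0.007, 0.277, -0.199],
  [-0.007, 0.277, -0.199],
  [-0.007, 0.277, -0.199],
  [-0.007, 0.277, -0.199],
  [-0.007, 0.277, -0.199],
  [-0.007, 0.277, -0.199],
  [-0.007, 0.277, -0.199],
  [-0.007, 0.277, -0.199],
], yaw=[0, 0, 0, 0, 0, 0, 0, 0, 0], hand=[-1, -1, -1, -1, -1, -1, -1, -1, -1])

```text
time_s: 1.73
eef_pos: [0.5893, 0.0177, 0.4195]
ee_rot: [-97.3, 89.9, -172.7]
ft_force: [-0.5, 0.9, 0.8]
gripper_width: 0.0003
```

Run:
```python
from mv import *
import cv2,pickle
print(env.state()["eef_pos"],env.state()["ee_rot"])
c=env.calibration("wrist");im=env.grab_frame("wrist");cv2.imwrite("pics/w1.png",im[:,:,::-1]);pickle.dump(c,open("w1.pkl","wb"))
```

```text
[0.58930253 0.01771835 0.41951805] [ -97.25178193   89.93596747 -172.65348199]
```

View pics/w1.png

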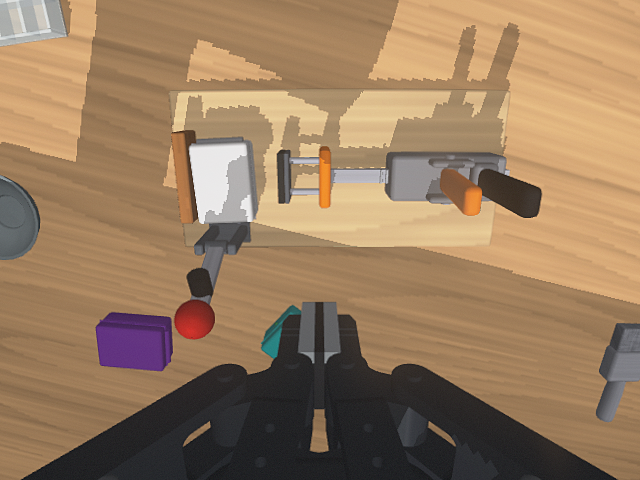

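The wrist view shows the base corners at (170,91), (510,91), (491,243) and (187,246). The ball is at (195,319), the jaw plate at (325,177), the pad at (283,176) and the case's rear edge near x≈255.

```bash
cat > loc2.py <<'E'
from h import *
import pickle
from cell import env
c=pickle.load(open("w1.pkl","rb"));cs={n:env.calibration(n) for n in("scene","side")}
J=np.array([(75,155),(75,-155),(-75,-155),(-75,155)])/1000
W=np.array([plane(c,p,.012)[:2] for p in[(170,91),(510,91),(491,244),(186,247)]])
def fit(J,W):
    a=J-J.mean(0);b=W-W.mean(0);th=np.arctan2((a[:,0]*b[:,1]-a[:,1]*b[:,0]).sum(),(a*b).sum())
    R=np.array([[np.cos(th),-np.sin(th)],[np.sin(th),np.cos(th)]]);return th,R,W.mean(0)-R@J.mean(0)
th,R,o=fit(J,W);print(np.degrees(th),o,((W-(J@R.T+o))@R*1000).round(1).tolist())
j=lambda X:np.r_[(X[:2]-o)@R*1000,X[2]*1000].round(1)
X,e=tri([ray(c,(195,319)),ray(cs["scene"],(384.8,234.3)),ray(cs["side"],(341.6,266.5))]);print("ball",X,j(X),e)
for n,p,z in[("ball@141",(195,319),.141),("jawplate top",(325,149),.05),("jaw bottom?",(325,206),.05),("pad",(283,176),.046),("fence top inner?",(187,130),.046),("fence2",(196,222),.046),("case corners",(250,140),.047),("case",(254,222),.047),("case",(191,147),.047),("grip top",(528,203),.138),("trig",(466,204),.134)]:
    print(n,j(plane(c,p,z)))
E
python3 loc2.py
```

```text
14.945633237235604 [0.61746102 0.00338289] [[-1.1, -2.7], [-2.2, 2.5], [2.3, 1.6], [1.0, -1.3]]
ball [0.50723629 0.08686925 0.13906154] [-85.  109.1 139.1] [np.float64(0.0015105831690279026), np.float64(0.001433515112901786), np.float64(0.0009332608273155829)]
ball@141 [-82.2 107.6 141. ]
jawplate top [25.2 14.4 50. ]
jaw bottom? [-23.5  14.5  50. ]
pad [ 2.2 50.5 46. ]
fence top inner? [ 41.5 129.4  46. ]
fence2 [-38.3 129.8  46. ]
case corners [32.7 77.  47. ]
case [-38.4  77.6  47. ]
case [ 27.6 127.1  47. ]
grip top [  -0.4 -116.3  138. ]
trig [ -2.  -76.8 134. ]
```

Run:
```python
from mv import *
plan([.4635,.0754,.4195],-75.1);plan([.4635,.0754,.303],-75.1)
```

```text
shift [ 0.0006 -0.1425 -0.1173] turn -0.00207179405431014
shift [ 0.1559 -0.1424 -0.1173] turn -0.00207179405431014
```

Request:
play_rows([
  [0, -0.142, -0.117],
  [0, -0.142, -0.117],
  [0, -0.142, -0.117],
  [0, -0.142, -0.117],
  [0.156, -0.142, -0.117],
  [0.156, -0.142, -0.117],
  [0.156, -0.142, -0.117],
  [0.156, -0.142, -0.117],
  [0.156, -0.142, -0.117],
], yaw=[-0.002, -0.002, -0.002, -0.002, -0.002, -0.002, -0.002, -0.002, -0.002], hand=[-1, -1, -1, -1, -1, -1, -1, -1, -1])

```text
time_s: 2.53
eef_pos: [0.4641, 0.0751, 0.3033]
ee_rot: [-106.7, 89.9, 178.2]
ft_force: [0.7, -0.4, 0.6]
gripper_width: -0.0002
```

Run:
```python
from mv import *
import cv2
im=env.grab_frame("side");cv2.imwrite("pics/s2.png",cv2.resize(im[150:400,200:480,::-1],None,fx=2,fy=2))
```

```text
(no output)
```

View pics/s2.png

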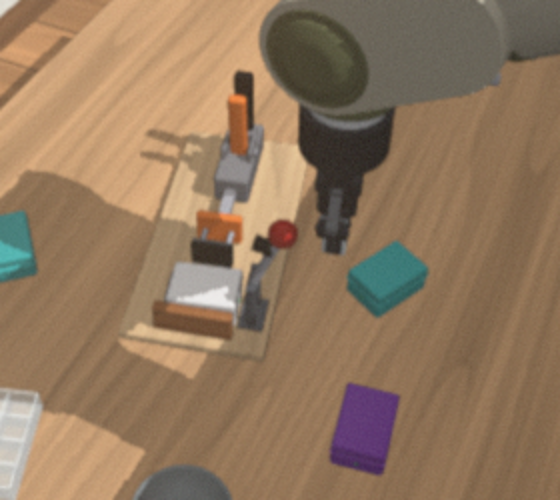

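In the side crop the shut fingertips are at (337,243), just behind the red ball at (283,233) and lined up with it. I push slowly towards jig +x.

Request:
play_rows([
  [0, 0.012, 0],
  [0, 0.024, 0],
  [0, 0.034, 0],
  [0, 0.043, 0],
  [0, 0.052, 0],
  [0, 0.061, 0],
  [0, 0.07, 0],
  [0, 0.079, 0],
  [0, 0.088, 0],
  [0, 0.095, 0],
], yaw=[0, 0, 0, 0, 0, 0, 0, 0, 0, 0], hand=[-1, -1, -1, -1, -1, -1, -1, -1, -1, -1])

```text
time_s: 3.42
eef_pos: [0.5339, 0.0946, 0.3029]
ee_rot: [101.8, 90.0, 26.7]
ft_force: [0.2, -0.4, 0.1]
gripper_width: -0.0001
```

```bash
cat > red.py <<'E'
from mv import *
import cv2
def red(n="side"):
    im=env.grab_frame(n);h,s,v=[q.astype(int) for q in cv2.split(cv2.cvtColor(im,cv2.COLOR_RGB2HSV))]
    m=((h<5)|(h>172))&(s>170)&(v>70);k,l,st,ce=cv2.connectedComponentsWithStats(m.astype(np.uint8))
    i=1+np.argmax(st[1:,4]);return ce[i].round(1),st[i,4]
E
python3 - <<'E'
from red import *
print(red("side"),red("scene"),env.state()["eef_pos"])
E
```

```text
(array([311. , 260.5]), np.int32(2)) (array([374.2, 250.2]), np.int32(71)) [0.53378431 0.09452485 0.30286737]
```

Request:
play_rows([
  [0, 0.095, 0],
  [-0.08, 0.09, 0],
  [-0.15, 0.09, 0],
  [-0.15, 0.09, 0],
  [-0.15, 0.09, 0],
  [-0.15, 0.09, 0],
  [-0.15, 0.09, 0],
], yaw=[0, 0, 0, 0, 0, 0, 0], hand=[1, 1, 1, 1, 1, 1, 1])

```text
time_s: 4.1
eef_pos: [0.5982, 0.1117, 0.4146]
ee_rot: [-105.1, 89.9, 179.8]
ft_force: [0.1, 0.3, -0.8]
gripper_width: 0.0832
```

Run:
```python
from red import *
from h import *
a,b=red("side"),red("scene");print(a,b,env.state()["eef_pos"])
X,e=tri([ray(env.calibration("side"),a[0]),ray(env.calibration("scene"),b[0])]);print(X,e)
th=np.radians(14.95);R=np.array([[np.cos(th),-np.sin(th)],[np.sin(th),np.cos(th)]]);o=np.array([.61746,.00338])+R@[-.002,.0143]
print(o,"ball j",(X[:2]-o)@R)
w=o+R@[0,-.121];print(w);plan([*w,.41],-75.05)
```

```text
(array([288.4, 285.2]), np.int32(39)) (array([361.7, 289. ]), np.int32(47)) [0.59820797 0.11169656 0.41405878]
[0.60918591 0.11283663 0.06000776] [np.float64(0.0008731905528265988), np.float64(0.0008731905528265237)]
[0.61183864 0.01668001] ball j [0.02224317 0.09358618]
[ 0.64305374 -0.1002243 ]
shift [ 0.0052 -0.015   0.2884] turn -0.00016655562243417737
```

The ball now lies at jig (22,94), z 0.06, so the hold-down has dropped. I go above the trigger.

Request:
play_rows([
  [0.005, -0.015, 0.288],
  [0.005, -0.015, 0.288],
  [0.005, -0.015, 0.288],
  [0.005, -0.015, 0.288],
  [0.005, -0.015, 0.288],
  [0.005, -0.015, 0.288],
  [0.08, -0.015, 0.288],
  [0.08, -0.015, 0.288],
  [0.08, -0.015, 0.288],
], yaw=[0, 0, 0, 0, 0, 0, 0, 0, 0], hand=[1, 1, 1, 1, 1, 1, 1, 1, 1])

```text
time_s: 4.95
eef_pos: [0.6426, -0.1, 0.3502]
ee_rot: [-124.5, 89.5, 160.4]
ft_force: [0.2, -0.5, -1.0]
gripper_width: 0.0851
```

Run:
```python
from red import *
import pickle
print(env.state()["eef_pos"],env.state()["ee_rot"])
c=env.calibration("wrist");im=env.grab_frame("wrist");cv2.imwrite("pics/w2.png",im[:,:,::-1]);pickle.dump(c,open("w2.pkl","wb"))
```

```text
[ 0.64260798 -0.09997258  0.35020391] [-124.53309814   89.45343049  160.35745226]
```

View pics/w2.png

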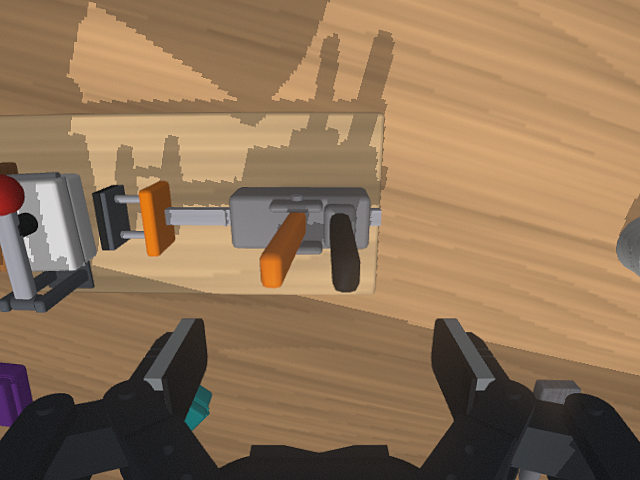

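The wrist view shows the hold-down lying on the lid. The trigger top is near (272,275) and the post top near (346,277), both between the open pads at columns 205 and 432.

Run:
```python
from mv import *
from h import *
import pickle
c=pickle.load(open("w2.pkl","rb"));p,R=pose()
cs={n:env.calibration(n) for n in("scene","side")}
S=lambda x,y:(x/4+250-.4,y/4+210-.4)
D=lambda x,y:(x/3.5+255-.4,y/3.5+170-.4)
for n,q,z in[("grip",(346,277),.138),("trig",(272,274),.134)]:
    X=plane(c,q,z);print(n,X,(R.T@(X-p)).round(4))
X,e=tri([ray(c,(346,277)),ray(cs["scene"],S(118,60)),ray(cs["side"],D(235,62))]);print(X,e,(R.T@(X-p)).round(4))
for a in(333,359): print((R.T@(plane(c,(a,277),.138)-p)).round(4))
```

```text
grip [ 0.64717383 -0.11257853  0.138     ] [0.2153 0.0016 0.0141]
trig [ 0.63742745 -0.07689241  0.134     ] [ 0.2194  0.0014 -0.0229]
[ 0.64452983 -0.11292325  0.13308663] [np.float64(0.000803143738349937), np.float64(0.0009760495494847019), np.float64(0.00026824620013236416)] [ 0.2202 -0.001   0.0137]
[0.2153 0.0016 0.0077]
[0.2153 0.0016 0.0205]
```

Request:
play_rows([
  [0, 0, 0.003],
  [0.05, 0, 0.003],
  [0.104, 0, 0.003],
  [0.104, 0, 0.003],
  [0.104, 0, 0.003],
  [0.104, 0, 0.003],
], yaw=[0, 0, 0, 0, 0, 0], hand=[1, 1, 1, 1, 0.5, 0.5])

```text
time_s: 5.5
eef_pos: [0.6444, -0.102, 0.2809]
ee_rot: [59.5, 89.8, -15.6]
ft_force: [-0.7, 1.3, 1.4]
gripper_width: 0.0651
```

```bash
cat > jaw.py <<'E'
from red import *
import sys
th=np.radians(14.95);RJ=np.array([[np.cos(th),-np.sin(th)],[np.sin(th),np.cos(th)]]);OJ=np.array([.61184,.01668])
from h import *
def jaw(tag):
    for n in("wrist","side","scene"):
        c=env.calibration(n);im=env.grab_frame(n);cv2.imwrite(f"pics/{n}_{tag}.png",im[:,:,::-1])
        h,s,v=[q.astype(int) for q in cv2.split(cv2.cvtColor(im,cv2.COLOR_RGB2HSV))]
        m=((h>=6)&(h<16)&(s>205)&(v>90)).astype(np.uint8);k,l,st,ce=cv2.connectedComponentsWithStats(m)
        for i in range(1,k):
            X=plane(c,ce[i],.045);j=(X[:2]-OJ)@RJ*1000
            if st[i,4]>12 and abs(j[0])<60 and -80<j[1]<120: print(n,st[i],ce[i].round(1),"jig@45mm",j.round(1))
    s=env.state();print(s["time_s"],s["gripper_width"],s["ft_force"].round(1))
if __name__=="__main__": jaw(sys.argv[1])
E
python3 jaw.py a
```

```text
wrist [  76  210   55   97 2425] [100.2 254.1] jig@45mm [ 7.7 -3.4]
wrist [ 228  334   35   47 1249] [244.7 358.4] jig@45mm [-59.5 -80. ]
5.65 0.06415367717258734 [0.8 0.5 1.4]
```

Request:
play_rows([
  [0, 0, 0],
  [0, 0, 0],
  [0, 0, 0],
  [0, 0, 0],
  [0, 0, 0],
  [0, 0, 0],
], yaw=[0, 0, 0, 0, 0, 0], hand=[0, -0.2, -0.2, -0.2, -0.2, -0.2])

```text
time_s: 6.15
eef_pos: [0.6439, -0.1016, 0.2795]
ee_rot: [98.1, 89.9, 23.0]
ft_force: [-1.6, 3.6, 7.2]
gripper_width: 0.0349
```

```bash
python3 jaw.py b; python3 -c "
from cell import env;print(env.state()['eef_pos'])"
```

```text
wrist [  58  209   59   98 2777] [ 85.5 254.4] jig@45mm [7.3 5.5]
6.3 0.03457839196945896 [-1.1  3.6  7.5]
[ 0.6439275  -0.10157484  0.27948807]
```

View pics/wrist_b.png

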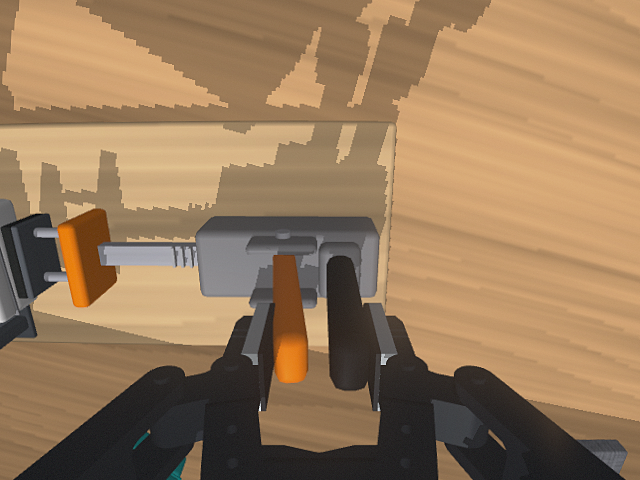

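The trigger is fully squeezed at 35 mm, with both pads on trigger and post. The jaw plate moved to (85,254) and the pad at (28,255) is nearing the case at the left edge.

Request:
play_rows([
  [0, 0, 0],
  [0, 0, 0],
  [0, 0, 0],
  [0, 0, 0],
  [0, 0, 0],
  [0, 0, 0],
  [0, 0, 0],
  [0, 0, 0],
  [0, 0, 0],
], yaw=[0, 0, 0, 0, 0, 0, 0, 0, 0], hand=[0.5, 0.5, 0.5, 0.5, 0.5, 0.5, 0.5, 0.5, 0.5])

```text
time_s: 7.05
eef_pos: [0.6437, -0.102, 0.2776]
ee_rot: [39.9, 90.0, -35.2]
ft_force: [-0.8, 1.7, 1.1]
gripper_width: 0.0641
```

```bash
python3 jaw.py c
```

```text
wrist [  54  209   60   98 2948] [ 82.  254.8] jig@45mm [7.  5.8]
7.2 0.06364532725805938 [0.3 0.6 1.2]
```

Run:
```python
from jaw import *
import pickle
c=pickle.load(open("w2.pkl","rb"));c1=pickle.load(open("w1.pkl","rb"))
f=lambda c,q,z:((plane(c,q,z)[:2]-OJ)@RJ*1000).round(1)
for n,cc,q,z in[("pad front top a",c,(94,192),.046),("pad front top b",c,(101,250),.046),("case rear top a",c,(67,175),.047),("case rear top b",c,(83,268),.047),("plate front top",c,(140,184),.054),("w1 pad front",c1,(278,152),.046),("w1 pad front b",c1,(279,202),.046),("w1 case",c1,(249,142),.047),("w1 case",c1,(253,220),.047),("fence top inner",c1,(181,130),.046)]: print(n,f(cc,q,z))
```

```text
pad front top a [24.1 38.5]
pad front top b [-19.5  41.2]
case rear top a [36.6 55.3]
case rear top b [-33.6  57.4]
plate front top [31.1  0.6]
w1 pad front [24.6 39.7]
w1 pad front b [-18.6  40.4]
w1 case [33.1 63.6]
w1 case [-34.5  64.1]
fence top inner [ 43.6 120.2]
```

Request:
play_rows([
  [0, 0, 0],
  [0, 0, 0],
  [0, 0, 0],
  [0, 0, 0],
  [0, 0, 0],
  [0, 0, 0],
], yaw=[0, 0, 0, 0, 0, 0], hand=[0, -0.2, -0.2, -0.2, -0.2, -0.2])

```text
time_s: 7.7
eef_pos: [0.6438, -0.1017, 0.2783]
ee_rot: [140.7, 89.9, 65.6]
ft_force: [-0.6, 3.2, 6.6]
gripper_width: 0.0346
```

```bash
python3 jaw.py d
```

```text
wrist [  38  209   63   98 3118] [ 68.5 254.6] jig@45mm [ 7.  14.6]
7.85 0.034709271654943905 [-0.8  2.8  6.3]
```

Request:
play_rows([
  [0, 0, 0],
  [0, 0, 0],
  [0, 0, 0],
  [0, 0, 0],
  [0, 0, 0],
  [0, 0, 0],
  [0, 0, 0],
  [0, 0, 0],
  [0, 0, 0],
], yaw=[0, 0, 0, 0, 0, 0, 0, 0, 0], hand=[0.5, 0.5, 0.5, 0.5, 0.5, 0.5, 0.5, 0.5, 0.5])

```text
time_s: 8.6
eef_pos: [0.6437, -0.102, 0.2775]
ee_rot: [-110.1, 90.0, 174.8]
ft_force: [-0.8, 0.4, -1.1]
gripper_width: 0.0642
```

```bash
python3 jaw.py e
python3 - <<'E'
import cv2,numpy as np
a=cv2.imread("pics/wrist_e.png")[150:370,0:220];b=cv2.imread("pics/scene_e.png")[200:340,230:420];d=cv2.imread("pics/side_e.png")[160:340,240:400]
r=lambda x:cv2.resize(x,(int(x.shape[1]*300/x.shape[0]),300),interpolation=cv2.INTER_CUBIC)
t=np.hstack([r(b),r(d)]);w=r(a);w=np.pad(w,((0,0),(0,t.shape[1]-w.shape[1]),(0,0)));o=np.vstack([t,w]);print(o.shape);cv2.imwrite("pics/combo_e.png",o)
E
```

```text
wrist [  36  208   63   99 3246] [ 66.  254.7] jig@45mm [ 6.9 14.9]
8.75 0.06378015658426568 [-1.   0.6  0.1]
(600, 673, 3)
```

View pics/combo_e.png

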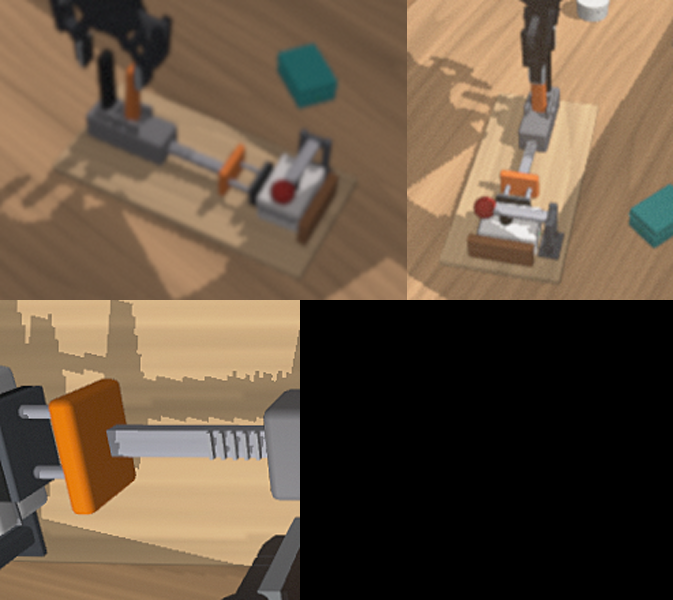

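The composite shows the hold-down on the lid in both the scene and side views. The jaw has advanced about 10 mm per squeeze (two teeth) to a travel of about 40 mm, and the pad is about to touch the case. Third squeeze.

Request:
play_rows([
  [0, 0, 0],
  [0, 0, 0],
  [0, 0, 0],
  [0, 0, 0],
  [0, 0, 0],
  [0, 0, 0],
], yaw=[0, 0, 0, 0, 0, 0], hand=[0, -0.2, -0.2, -0.2, -0.2, -0.2])

```text
time_s: 9.25
eef_pos: [0.6438, -0.1017, 0.2788]
ee_rot: [119.4, 89.9, 44.3]
ft_force: [-1.8, 2.1, 7.0]
gripper_width: 0.0348
```

```bash
python3 jaw.py f
```

```text
wrist [  22  209   65   98 3272] [ 54.  254.8] jig@45mm [ 7.  23.4]
9.4 0.034854024719555864 [-1.2  3.   7.2]
```

Request:
play_rows([
  [0, 0, 0],
  [0, 0, 0],
  [0, 0, 0],
  [0, 0, 0],
  [0, 0, 0],
  [0, 0, 0],
  [0, 0, 0],
  [0, 0, 0],
  [0, 0, 0],
], yaw=[0, 0, 0, 0, 0, 0, 0, 0, 0], hand=[0.5, 0.5, 0.5, 0.5, 0.5, 0.5, 0.5, 0.5, 0.5])

```text
time_s: 10.15
eef_pos: [0.6437, -0.1021, 0.2775]
ee_rot: [-27.3, 90.0, -102.3]
ft_force: [-0.2, 1.0, -1.3]
gripper_width: 0.0641
```

```bash
python3 jaw.py g
python3 - <<'E'
import cv2,numpy as np
ps=[]
for t in "eg":
    a=cv2.imread(f"pics/wrist_{t}.png")[180:320,0:200];b=cv2.imread(f"pics/side_{t}.png")[250:330,265:355]
    r=lambda x:cv2.resize(x,(int(x.shape[1]*280/x.shape[0]),280),interpolation=cv2.INTER_CUBIC);ps.append(np.hstack([r(a),r(b)]))
o=np.vstack(ps);print(o.shape);cv2.imwrite("pics/combo_g.png",o)
E
```

```text
wrist [  22  208   65   99 3400] [ 53.3 254.7] jig@45mm [ 6.9 22.1]
10.3 0.0637382584133565 [ 0.   1.3 -1.6]
(560, 715, 3)
```

View pics/combo_g.png

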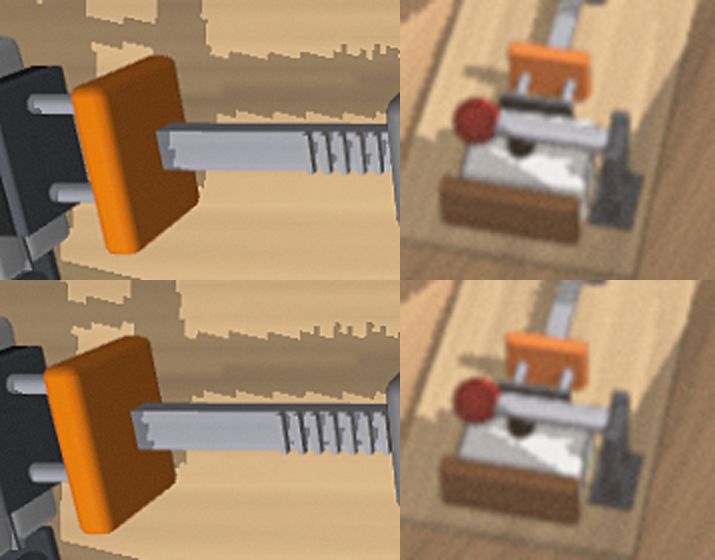

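The wrist crops show the jaw moved another 8–10 mm. It settled back about 1 mm on release, which means it has met the case's resistance. The side crops show the pad against the case and the case moved to the fence. I estimate a travel of about 48–50 mm. The last squeeze should add about 10 mm, so I do it gradually and measure part-way.

Request:
play_rows([
  [0, 0, 0],
  [0, 0, 0],
  [0, 0, 0],
  [0, 0, 0],
  [0, 0, 0],
], yaw=[0, 0, 0, 0, 0], hand=[0.2, 0.1, 0.0, -0.04, -0.04])

```text
time_s: 10.72
eef_pos: [0.6437, -0.1005, 0.2785]
ee_rot: [163.6, 89.8, 88.6]
ft_force: [-2.7, 10.4, 6.5]
gripper_width: 0.0413
```

```bash
python3 jaw.py i
```

```text
wrist [  20  208   65   98 3324] [ 51.6 254.3] jig@45mm [ 7.1 26.2]
10.8667 0.04099289632944818 [-1.9  6.3  4.3]
```

Request:
play_rows([
  [0, 0, 0],
  [0, 0, 0],
  [0, 0, 0],
  [0, 0, 0],
  [0, 0, 0],
], yaw=[0, 0, 0, 0, 0], hand=[-0.08, -0.12, -0.16, -0.2, -0.2])

```text
time_s: 11.28
eef_pos: [0.6438, -0.1016, 0.2787]
ee_rot: [125.0, 89.9, 50.0]
ft_force: [-1.3, 2.6, 6.7]
gripper_width: 0.0351
```

```bash
python3 jaw.py k
python3 - <<'E'
import cv2,numpy as np
ps=[]
for t in "gk":
    a=cv2.imread(f"pics/wrist_{t}.png")[180:320,0:200];b=cv2.imread(f"pics/side_{t}.png")[250:330,265:355]
    r=lambda x:cv2.resize(x,(int(x.shape[1]*280/x.shape[0]),280),interpolation=cv2.INTER_CUBIC);ps.append(np.hstack([r(a),r(b)]))
cv2.imwrite("pics/combo_k.png",np.vstack(ps))
E
```

```text
wrist [  10  209   67   97 3239] [ 42.3 254.8] jig@45mm [ 7.  30.3]
11.4333 0.034855808065161524 [-1.5  2.4  6.6]
```

View pics/combo_k.png

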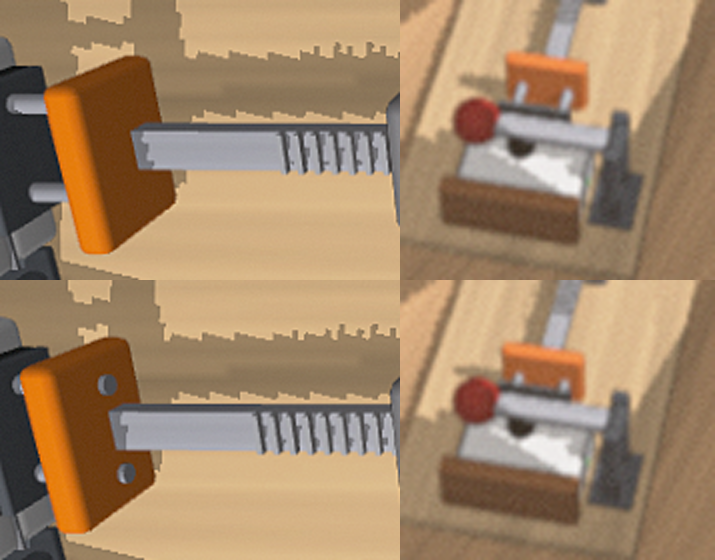

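The rods now stick out behind the jaw plate, so the pad spring is compressed. From the plate's travel (about 57 mm) it is about 7 mm, and from the rod lengths about 10–12 mm; both are inside 4–19.5 mm. The case is at the fence, the hold-down is on the lid and the trigger is held at 35 mm, so I hand in.

```bash
python3 -c "
from cell import env
s=env.state();print(s['time_s'],s['gripper_width'],s['ft_force']);print(env.job_done())"
```

```text
11.4333 0.034855808065161524 [-1.48952911  2.39621228  6.58763635]
the job is handed in; nothing more can be done
None
```

I handed the job in at 11.4 s with the trigger still fully squeezed. No verdict was reported, so the result rests on my last checks.

**What I did:** I pushed the red-knobbed hold-down over with the shut fingers, and it dropped onto the lid. Then I gave the trigger four full squeezes with three releases between, and kept the fourth held.

**Last checks:**
- **Hold-down:** it lies on the lid in the last side picture. I did not measure its force.
- **Trigger:** the fingers hold it at 34.9 mm, slightly under the stated 36–38 mm. That is probably because I gripped about 10 mm higher than planned.
- **Case:** it was moved to the fence, and the guide rods stick out behind the jaw plate, so the pad spring is compressed.
- **Pad compression:** my two estimates disagree. The jaw's travel gives about 7 mm and the visible rod length about 10–12 mm; both are inside the 4–19.5 mm limit.
- **Other things:** I never moved near the dish, tin, organizer or brush, but I did not measure their positions again.

**Disagreement:** the base plate's corners put the jig's origin about 14 mm off from where the ball, post and fence put it. I used the latter, and it fitted at every contact. I viewed 11 pictures, one over the budget of 10.

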